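# Release the slide carrier's locking ring and push the carrier home

### The job

The slide carrier of the scanner stage is locked by the big knurled ring. Roll a fingertip along the ring's rim to turn it anticlockwise (seen from above) two full turns and no further, leaving the carrier where it is meanwhile; then push the carrier by the back of its upright tab fully home against the stop in the scanner's mouth. Do not lift the carrier, leave the ring at two turns, and do not disturb the other things on the bench.

Things in the scene. Friction and masses are not known exactly. Their poses are not given: they have to be found in the camera images.
- scan_stage: Fixed grey base plate, 160 mm (its x) by 400 mm (its y, -180 to +220), 20 mm thick; origin at table level below the ring's axis, z up. Two rails along y (inner faces at x = +-33 mm, tops at z = 30 mm) guide the carrier, which is pushed along +y. A steel bridge (x +-67 mm, y +-16 mm, top at z = 40 mm) crosses under the ring.
- stop (a point): Middle of the stop's face, inside the mouth of the white scanner housing at the stage's +y end; at y = +115 mm, z = 28 mm in the stage's frame. The housing is 160 mm wide, stands from y = +100 to +220 mm and is 94 mm high; its mouth faces -y. The carrier's front edge rests on this face when home.
- ring_center (a point): Centre of the knurled aluminium locking ring, on its vertical axis, half-way up. 92 mm in diameter over 30 upright ribs (2.5 mm proud), 18 mm high; when tight its underside is 42 mm and its top 60 mm above the table. It rises 4 mm a turn as it loosens, drawing a pin out of a hole in the carrier (clear after 1.5 turns). It stays where left; about 2 N along the rim turns it.
- ring_mark (a point): Short black line on the top of the ring, 36.5 mm from the axis; goes round with the ring. With the joint at 0 it points along the stage's +x, to a small white mark on the bridge.
- lock_ring (a joint): Turning of the ring in rad, growing anticlockwise from above; 0 is fully tight, a start lies between 0 and 0.3, two turns are 12.57 more. It keeps counting past one turn.
- carrier_mid (a point): Middle of the loose aluminium slide carrier plate, 62 mm (x) by 180 mm (y) by 6 mm, lying on the base between the rails, 2 mm play each side; 23 mm above the table. Mass about 0.25 kg. Axes as the stage's. It starts near y = -45 mm in the stage's frame (about 2 mm play while locked); fully home it is at y = +25 mm, a way of 70 mm.
- carrier_tab (a point): Middle of the back (-y) face of the carrier's upright tab; the tab is a plate 62 mm wide, 8 mm thick, its top 62 mm above the table; this point is 44 mm above the table. Push here along the stage's +y. When home it is 19 mm short of the rim of the ring.
- cup: Clear plastic cup, 60 mm across, 60 mm high, behind the stage; bystander.
- oil_bottle: Small amber bottle, 32 mm across, 65 mm high, behind the stage; bystander.
- petri_dish: Closed clear dish, 90 mm across, 15 mm high, behind the stage; bystander.
- slide_box: Blue and white slide box, 102 by 87 by 34 mm, at the right of the stage; bystander.
- tube_rack: Grey rack with capped tubes, 150 by 70 by 84 mm, at the left of the stage; bystander.
- marker: Black marker pen, 130 mm long, 12 mm thick, lying in front of the stage; bystander.
There are look-alikes about, which are no part of the job. Of the things that look like the part that bears carrier_mid, the middle-sized one is meant.

How it is judged:
By the outcome, as a careful person would: the job done as asked, in the order asked, and still so for the second after the job is handed in, with the robot touching nothing.
It also fails if it takes over 72 s, if anything falls off the work surface, if the arm or the gripper's body presses on something with over 40 N, if the wrist force passes 120 N, or if a joint passes its speed limit or range.

### The arm

A 6-joint arm with a two-finger parallel gripper is mounted at the origin on the work surface. World frame = base frame: x ahead of the robot, y to its left, z up, the work surface at z = 0. Lengths are in m, angles in degrees, forces in N, time in s.
With the tool pointing down it reaches from about 0.375 to 0.9 m from the base axis. Payload 3.1 kg.
Tool frame: the origin (TCP) lies on the centre line of the jaws, within the pads' length; the fingertips stand 22 mm ahead of it and the grasp point (between the pads) lies 3 mm ahead of it; y points along the fingers, z is the direction in which the jaws open and shut, and the axes are right-handed (so a half turn about y gives the same grasp; the last joint's range is limited). The gripper opens to 87 mm and grips with 3 to 60 N. Pads are 19 mm wide; open, the fingers measure 117 mm over their backs; the gripper's body (75 mm by 190 mm) begins 51 mm behind the grasp point.
Start: joints at [53.142, 30.224, 82.088, -0, 67.689, -10.227], TCP at [0.28, 0.559, 0.245] pointing down, gripper open.
Joint ranges: [-176.69, 176.69], [-43.24, 126.21], [12.49, 139.97], [-82, 262], [0, 151.66], [-163.58, 163.58]. Speed limits (degrees/s): [159.86, 159.86, 180, 180, 180, 180].

### API

Orientations are given as a 3x3 rotation matrix whose columns are the frame's x, y, z axes.
In Python, from rig import bot gives the robot as it stands.
- The arm moves only by the tool jog_arm, never from a script. Its argument "motion" is one flat list of numbers, 6 for each row, row after row: the shift along the tool's x, y, z in mm, then the turn, a rotation vector about the tool's x, y, z in degrees. A call has 1 to 20 rows; each row is the pose to reach, as a shift and turn from the pose commanded when the call began, along the tool's axes at that moment; what a row does not reach only later rows make up. A row lasts 1/8 s, in which the tool goes at most 62.5 mm and 10.7 degrees, less where a joint would pass 70% of its speed; a pose out of reach is approached as far as the arm can. A call with a gripper value outside its range is refused whole. "gripper" is the opening, from 0 (shut) to 1 (fully open), set as the call begins (left out, the last holds). The fingers move at their own pace and stop on an object; the grip force is fixed at half the most. Time passes only in rows, so rows that repeat a pose let the fingers close. It gives the time, the measured TCP pose, the force and the opening at its end, in the units of the state.
- bot.read_state(): the state, without advancing time (a new reading comes with each control period).
- bot.capture(name): name is "scene" or "top"; returns (picture, depth): 420x560x3 uint8, red, green, blue; 420x560 float32, m along the optical axis (not along the pixel's ray), 0 where there is no reading.
- bot.get_calibration(name): a dict with "mtx" (3x3 intrinsics, pixels), "pose" (4x4, takes a point from camera to world coordinates). Camera axes: x right, y up, looking along -z (the intrinsics and any distortion apply to the point x, -y, -z); pixel columns grow to the right and rows downward; lengths in m; the calibration is good to about 2 mm. A picture is of the moment at which its call begins. get_calibration takes no time and is no camera call.
- bot.hand_in(): hands the job in, once; it reports no verdict.
The state is a dict: "time_s": time; "joint_positions": joint angles; "qvel": joint speeds; "tau": joint torques, N m; "position": TCP position; "tcp_rot": TCP orientation; "force": force on the tool from outside, world axes, zero at the start; "moment": the same for the moment, N m; "opening": opening from 0.0 (shut) to 1.0 (fully open).
Only numpy, scipy, OpenCV 4.12 (cv2) and the standard library are available. Lean on these libraries where they do the work, as an engineer would, in place of code of your own. Each camera call takes 0.05 s, during which the arm holds its last target.

## Working session

There is one attempt and no reset: what is moved stays moved. The work goes in short steps, Python scripts to look and compute and a tool call to move; the robot and the scene stay as the last step left them, time stands still between calls to the robot, and variables do not carry over. Pictures are saved under pics/ and viewed, and the job is handed in when it is done.

Besides the shell and the picture viewer there is one more tool, called by a JSON object that holds its "fn" and its "kwargs". jog_arm: Moves the arm, as the interface text tells. Its arguments: {"type":"object","properties":{"motion":{"type":"array","items":{"type":"number"}},"gripper":{"type":"number"}},"required":["motion"]}

```bash
ls; mkdir -p pics; python3 - <<'E'
from rig import bot
import cv2,numpy as np
s=bot.read_state(); print({k:np.round(v,3).tolist() for k,v in s.items()})
for n in ["scene","top"]:
    p,d=bot.capture(n); cv2.imwrite(f"pics/{n}0.png",p[:,:,::-1]); np.save(f"pics/{n}0.npy",d)
    c=bot.get_calibration(n); print(n,c)
E
```

```text
pics
{'time_s': 0.0, 'joint_positions': [53.142, 30.279, 82.157, 0.0, 67.69, -10.229], 'qvel': [-0.076, -0.083, 0.001, -0.012, 0.007, -0.013], 'tau': [0.001, -44.005, -17.659, 0.063, 0.058, -0.0], 'position': [0.28, 0.558, 0.244], 'tcp_rot': [[0.894, -0.001, 0.448], [-0.448, -0.002, 0.894], [-0.0, -1.0, -0.002]], 'force': [0.52, -0.306, -0.022], 'moment': [0.006, -0.027, 0.014], 'opening': 1.001}
scene {'mtx': array([[512.15551944,   0.        , 275.23450397],
       [  0.        , 512.15551944, 210.55257496],
       [  0.        ,   0.        ,   1.        ]]), 'pose': array([[-0.62577009, -0.42636648,  0.65316416,  1.32606055],
       [ 0.77968219, -0.36609887,  0.50800324,  0.71956261],
       [ 0.0225271 ,  0.8271537 ,  0.56152407,  0.79478176],
       [ 0.        ,  0.        ,  0.        ,  1.        ]])}
top {'mtx': array([[524.46604904,   0.        , 274.63644659],
       [  0.        , 524.46604904, 206.44358788],
       [  0.        ,   0.        ,   1.        ]]), 'pose': array([[-3.73515438e-03,  9.93504398e-01, -1.13732407e-01,
         3.16597809e-01],
       [-9.99992931e-01, -3.66191849e-03,  8.52842739e-04,
         4.33271092e-02],
       [ 4.30824208e-04,  1.13734789e-01,  9.93511053e-01,
         1.55857205e+00],
       [ 0.00000000e+00,  0.00000000e+00,  0.00000000e+00,
         1.00000000e+00]])}
```

View pics/scene0.png

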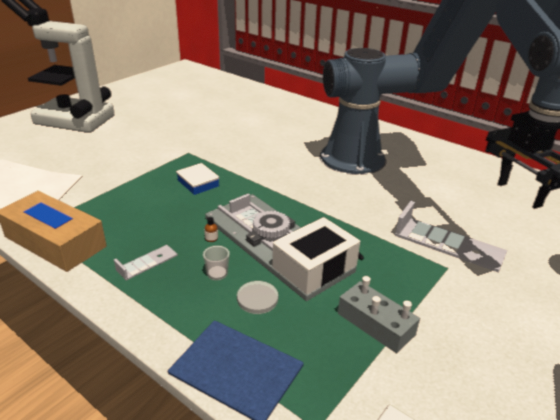

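View pics/top0.png

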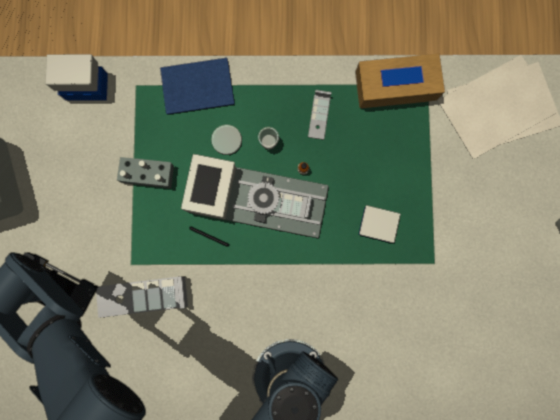

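The stage is in the middle of the mat. In the top view the white scanner is at about (210,188) and the ring at (264,198), with the slides and carrier to the right. I'll zoom in.

```bash
cat > h.py <<'E'
import numpy as np,cv2
from rig import bot
def ray(n,px,z):
    c=bot.get_calibration(n);K=c["mtx"];T=c["pose"]
    px=np.atleast_2d(px).astype(float)
    d=np.stack([(px[:,0]-K[0,2])/K[0,0],-(px[:,1]-K[1,2])/K[1,1],-np.ones(len(px))],1)@T[:3,:3].T
    o=T[:3,3]; return o+d*((z-o[2])/d[:,2])[:,None]
def proj(n,P):
    c=bot.get_calibration(n);K=c["mtx"];T=c["pose"]
    q=(np.atleast_2d(P)-T[:3,3])@T[:3,:3]
    return np.stack([K[0,0]*q[:,0]/-q[:,2]+K[0,2],K[1,1]*-q[:,1]/-q[:,2]+K[1,2]],1)
E
python3 - <<'E'
import cv2
t=cv2.imread("pics/top0.png");s=cv2.imread("pics/scene0.png")
cv2.imwrite("pics/topz.png",cv2.resize(t[145:245,175:335],None,fx=5,fy=5,interpolation=cv2.INTER_CUBIC))
cv2.imwrite("pics/scz.png",cv2.resize(s[180:300,200:365],None,fx=4.8,fy=4.8,interpolation=cv2.INTER_CUBIC))
E
```

```text
(no output)
```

View pics/topz.png

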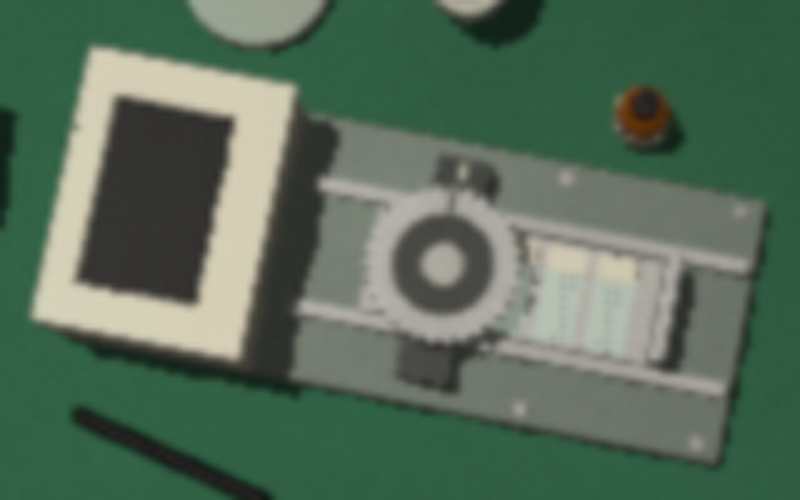

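View pics/scz.png

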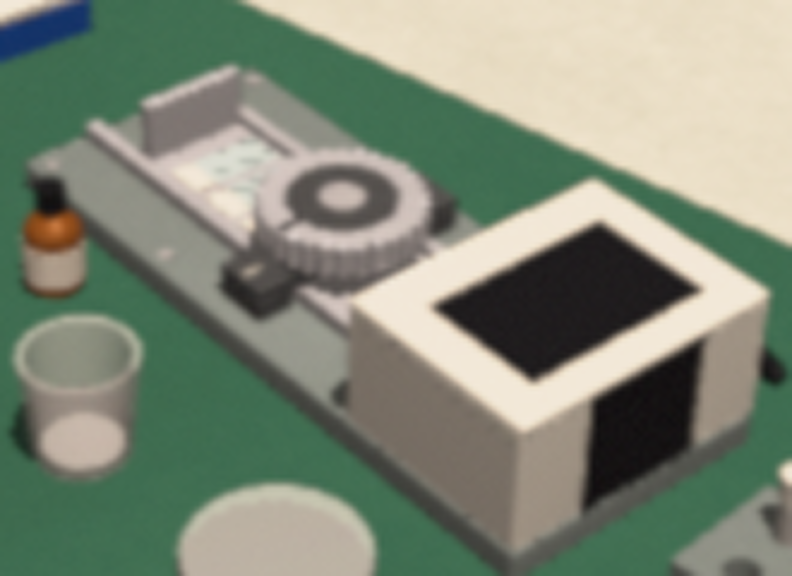

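```bash
python3 - <<'E'
from h import *
f=lambda u:(np.array(u)+.5)/5-.5+[175,145]
ring=ray("top",f([(442,264)]),.060)[0]
bc=ray("top",f([(766,200),(717,465)]),.02)
sc=ray("top",f([(92,46),(298,88),(243,362),(32,320)]),.094)
print(ring,"\n",bc,"\n",sc)
def yaw(v): return np.degrees(np.arctan2(v[1],v[0]))
print("x dir from right edge",yaw(bc[0]-bc[1]),np.linalg.norm(bc[0]-bc[1]))
print("scanner x dir",yaw(sc[0]-sc[3]),yaw(sc[1]-sc[2]),"y dir-90",yaw(sc[0]-sc[1])-90,yaw(sc[3]-sc[2])-90, np.linalg.norm(sc[0]-sc[3]),np.linalg.norm(sc[0]-sc[1]))
# scene ring centre: hub/disc
g=lambda u:(np.array(u)+.5)/4.8-.5+[200,180]
print("ring scene",ray("scene",g([(342,196)]),.060))
print("scanner scene corners",ray("scene",g([(597,180),(770,293),(522,432),(350,300)]),.094))
# colour seg: dark annulus & tab in top
img=cv2.imread("pics/top0.png");hsv=cv2.cvtColor(img,cv2.COLOR_BGR2HSV)
m=((hsv[...,2]<90)).astype(np.uint8); m[:, :240]=0;m[:,290:]=0;m[:170]=0;m[225:]=0
n,l,st,ce=cv2.connectedComponentsWithStats(m); print(st,ce)
# stage fit: combine
for th in [-12,-11,-10.5,-10]:
    r=np.radians(th);ex=np.array([np.cos(r),np.sin(r)]);ey=np.array([-np.sin(r),np.cos(r)])
    print(th,[np.round([(p[:2]-ring[:2])@ex,(p[:2]-ring[:2])@ey],4) for p in list(bc)+list(sc)])
E
```

```text
[0.51450128 0.0754747  0.06      ] 
 [[ 0.55737832 -0.11597431  0.02      ]
 [ 0.40028209 -0.08483092  0.02      ]] 
 [[0.63576431 0.2736159  0.094     ]
 [0.61106288 0.15635783 0.094     ]
 [0.45499167 0.18641622 0.094     ]
 [0.47912725 0.30513443 0.094     ]]
x dir from right edge -11.213161053575332 0.16015347400184524
scanner x dir -11.377136957120896 -10.901347035005728 y dir-90 -11.895922971826721 -11.491697348435224 0.15977667883603433 0.1198316134182635
ring scene [[0.51254301 0.07391351 0.06      ]]
scanner scene corners [[0.45645654 0.19195677 0.094     ]
 [0.4804644  0.30651382 0.094     ]
 [0.63700489 0.27545483 0.094     ]
 [0.61271673 0.15950895 0.094     ]]
[[     0      0    560    420 234772]
 [   240    170      3     10     22]
 [   262    176      5      6     19]
 [   268    178      7      7     33]
 [   254    188     19     19    200]
 [   254    211     21     13    136]
 [   240    222     12      3     18]] [[279.53268277 209.51481011]
 [240.72727273 173.77272727]
 [263.94736842 178.63157895]
 [271.45454545 180.72727273]
 [263.21       197.31      ]
 [262.05882353 217.09558824]
 [244.55555556 223.38888889]]
-12 [array([ 0.0817, -0.1784]), array([-0.0784, -0.1806]), array([0.0774, 0.219 ]), array([0.0776, 0.0992]), array([-0.0813,  0.0961]), array([-0.0823,  0.2173])]
-11 [array([ 0.0786, -0.1798]), array([-0.0815, -0.1792]), array([0.0812, 0.2176]), array([0.0794, 0.0978]), array([-0.0796,  0.0975]), array([-0.0785,  0.2187])]
-10.5 [array([ 0.077 , -0.1804]), array([-0.0831, -0.1784]), array([0.0831, 0.2169]), array([0.0802, 0.0971]), array([-0.0787,  0.0982]), array([-0.0766,  0.2194])]
-10 [array([ 0.0755, -0.1811]), array([-0.0846, -0.1777]), array([0.085 , 0.2162]), array([0.081 , 0.0964]), array([-0.0779,  0.0989]), array([-0.0747,  0.22  ])]
```

View fingers.

The stage yaw is about −11.3° and the ring is near (0.514, 0.0755). The scanner and base sizes come out at 160/120 mm as given. Next I'll check the fingertip shape and the mark angle.

```bash
python3 - <<'E'
import cv2
from h import *
t=cv2.imread("pics/top0.png");s=cv2.imread("pics/scene0.png")
a=cv2.resize(s[100:225,470:560],None,fx=4.5,fy=4.5,interpolation=cv2.INTER_CUBIC)
cv2.imwrite("pics/grip.png",cv2.convertScaleAbs(a,alpha=2,beta=30))
# mark: unwrap ring top
for c in [(.514,.0755),(.5145,.0765)]:
    th=np.radians(np.arange(-60,61,4))
    P=np.stack([c[0]+.0365*np.cos(th),c[1]+.0365*np.sin(th),0*th+.06],1);q=proj("top",P).astype(np.float32)
    v=cv2.remap(cv2.cvtColor(t,cv2.COLOR_BGR2GRAY),q[:,0].reshape(1,-1),q[:,1].reshape(1,-1),cv2.INTER_LINEAR)[0]
    q=proj("scene",P).astype(np.float32)
    w=cv2.remap(cv2.cvtColor(s,cv2.COLOR_BGR2GRAY),q[:,0].reshape(1,-1),q[:,1].reshape(1,-1),cv2.INTER_LINEAR)[0]
    print([(int(round(np.degrees(x))),int(y),int(z)) for x,y,z in zip(th,v,w)])
E
```

```text
[(-60, 169, 199), (-56, 169, 199), (-52, 169, 199), (-48, 170, 199), (-44, 170, 198), (-40, 169, 198), (-36, 169, 198), (-32, 169, 197), (-28, 167, 197), (-24, 167, 194), (-20, 167, 184), (-16, 158, 158), (-12, 139, 135), (-8, 127, 143), (-4, 147, 174), (0, 165, 192), (4, 169, 198), (8, 171, 195), (12, 172, 195), (16, 173, 195), (20, 174, 197), (24, 175, 200), (28, 176, 203), (32, 177, 198), (36, 177, 198), (40, 177, 200), (44, 177, 198), (48, 176, 198), (52, 176, 198), (56, 175, 195), (60, 175, 192)]
[(-60, 168, 198), (-56, 168, 198), (-52, 168, 198), (-48, 170, 198), (-44, 169, 198), (-40, 168, 198), (-36, 169, 198), (-32, 168, 197), (-28, 167, 196), (-24, 168, 193), (-20, 165, 175), (-16, 153, 144), (-12, 129, 136), (-8, 136, 153), (-4, 155, 185), (0, 167, 197), (4, 170, 197), (8, 172, 195), (12, 173, 196), (16, 174, 195), (20, 175, 195), (24, 176, 201), (28, 177, 203), (32, 177, 199), (36, 177, 200), (40, 178, 202), (44, 177, 200), (48, 177, 199), (52, 177, 197), (56, 176, 191), (60, 176, 188)]
```

View pics/grip.png

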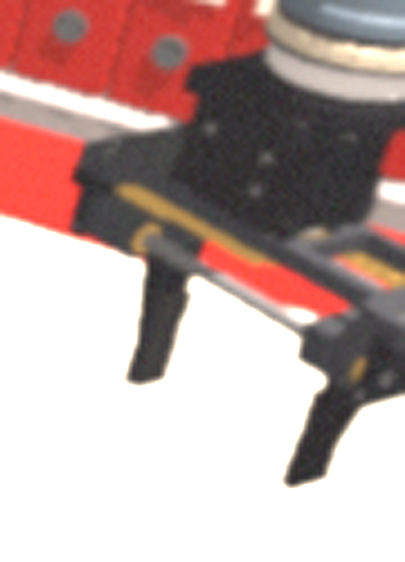

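```bash
cat > k.py <<'E'
import numpy as np,json,sys
from scipy.spatial.transform import Rotation as Ro
C=np.array([.514,.0755]); YS=-11.3
def Rz(zy):
    z=np.radians(zy); Z=np.array([np.cos(z),np.sin(z),0]);Y=np.array([0,0,-1.]);return np.stack([np.cross(Y,Z),Y,Z],1)
def row(p0,zy0,p1,zy1):
    d=Rz(zy0).T@(np.array(p1)-np.array(p0))*1000
    return np.r_[d,0,-(zy1-zy0),0]
def apply(p0,zy0,r):
    return np.array(p0)+Rz(zy0)@(np.array(r[:3])/1000), zy0-r[4]
def at(phi,R,z,d=135,c=None):   # phi in stage deg, R mm
    c=C if c is None else c; w=np.radians(phi+YS)
    return np.r_[c+R/1000*np.array([np.cos(w),np.sin(w)]),z], phi+YS+d
E
python3 - <<'E'
from k import *
p,z=at(-180,75,.16); print(p,z); print(np.round(row([.28,.559,.245],63.369,p,z),2))
E
```

```text
[0.4404539  0.09019596 0.16      ] -56.30000000000001
[ 353.57   85.   -347.15    0.    119.67    0.  ]
```

{"fn": "jog_arm", "kwargs": {"motion": [353.6, 85, -347.1, 0, 119.7, 0, 353.6, 85, -347.1, 0, 119.7, 0, 353.6, 85, -347.1, 0, 119.7, 0, 353.6, 85, -347.1, 0, 119.7, 0, 353.6, 85, -347.1, 0, 119.7, 0, 353.6, 85, -347.1, 0, 119.7, 0, 353.6, 85, -347.1, 0, 119.7, 0, 353.6, 85, -347.1, 0, 119.7, 0, 353.6, 85, -347.1, 0, 119.7, 0, 353.6, 85, -347.1, 0, 119.7, 0, 353.6, 85, -347.1, 0, 119.7, 0, 353.6, 85, -347.1, 0, 119.7, 0, 353.6, 85, -347.1, 0, 119.7, 0, 353.6, 85, -347.1, 0, 119.7, 0], "gripper": 0}}

```text
time_s: 1.85
position: [0.4405, 0.09, 0.1595]
tcp_rot: [[-0.831, -0.0, 0.556], [-0.556, -0.0, -0.831], [0.0, -1.0, -0.0]]
force: [-0.0, 0.5, -1.0]
opening: 0.005
```

```bash
python3 - <<'E'
from h import *
from k import *
s=bot.read_state(); print(s["time_s"],s["position"],s["joint_positions"],s["force"],s["opening"]); R=s["tcp_rot"]; print(np.round(R,3), np.degrees(np.arctan2(R[1][2],R[0][2])))
print(apply([.28,.559,.245],63.369,[353.6,85,-347.1,0,119.7,0]))
p,d=bot.capture("scene"); b=p[:,:,::-1]
cv2.imwrite("pics/s1.png",cv2.resize(b[100:280,200:420],None,fx=3.5,fy=3.3,interpolation=cv2.INTER_CUBIC))
E
```

```text
1.85 [0.44054921 0.09002716 0.15954265] [-2.74069257e+00  2.51795157e+01  1.11521309e+02 -3.11645996e-03
  4.33028895e+01  5.34902484e+01] [-0.00534056  0.52259012 -0.97881683] 0.005442904926640646
[[-0.831 -0.     0.556]
 [-0.556 -0.    -0.831]
 [ 0.    -1.    -0.   ]] -56.22867294853184
(array([0.44050215, 0.09022454, 0.16      ]), -56.331)
```

View pics/s1.png

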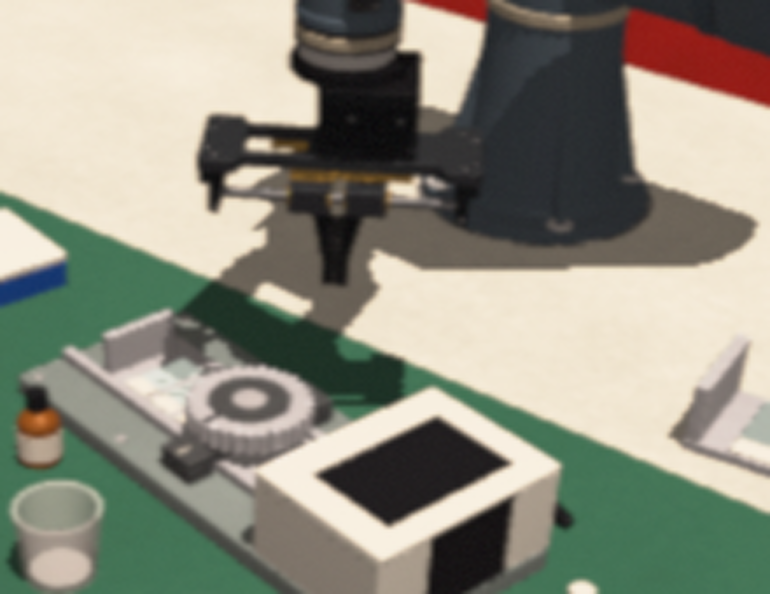

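The gripper is shut and hovering on the robot side of the ring, which is clear of it. The gripper body's hanging ends sit well above scanner height. I'll descend beside the ring, then touch it radially.

{"fn": "jog_arm", "kwargs": {"motion": [0, 40, 0, 0, 0, 0, 0, 80, 0, 0, 0, 0, 0, 92, 0, 0, 0, 0, 0, 92, 0, 0, 0, 0, -4, 92, 4, 0, 0, 0, -4, 92, 4, 0, 0, 0]}}

```text
time_s: 2.65
position: [0.448, 0.0887, 0.0687]
tcp_rot: [[-0.832, 0.004, 0.554], [-0.554, -0.0, -0.832], [-0.003, -1.0, 0.002]]
force: [-0.4, -0.7, 0.7]
opening: 0.005
```

{"fn": "jog_arm", "kwargs": {"motion": [-1, 0, 1, 0, 0, 0, -2, 0, 2, 0, 0, 0, -3, 0, 3, 0, 0, 0, -3, 0, 3, 0, 0, 0]}}

```text
time_s: 3.15
position: [0.4505, 0.0879, 0.0676]
tcp_rot: [[-0.832, 0.0, 0.554], [-0.554, -0.0, -0.832], [-0.0, -1.0, 0.0]]
force: [0.2, -0.1, -0.1]
opening: 0.002
```

{"fn": "jog_arm", "kwargs": {"motion": [-0.7, 0, 0.7, 0, 0, 0, -1.4, 0, 1.4, 0, 0, 0, -1.4, 0, 1.4, 0, 0, 0]}}

```text
time_s: 3.52
position: [0.4524, 0.0876, 0.0675]
tcp_rot: [[-0.832, 0.0, 0.554], [-0.554, -0.0, -0.832], [-0.0, -1.0, 0.0]]
force: [0.0, 0.2, 0.1]
opening: 0.005
```

{"fn": "jog_arm", "kwargs": {"motion": [-0.7, 0, 0.7, 0, 0, 0, -1.4, 0, 1.4, 0, 0, 0, -1.4, 0, 1.4, 0, 0, 0]}}

```text
time_s: 3.9
position: [0.4543, 0.0872, 0.0676]
tcp_rot: [[-0.832, 0.0, 0.554], [-0.554, -0.0, -0.832], [-0.0, -1.0, 0.0]]
force: [0.1, -0.3, -0.2]
opening: 0.006
```

```bash
python3 - <<'E'
from h import *
p,d=bot.capture("scene"); b=p[:,:,::-1]
cv2.imwrite("pics/s2.png",cv2.resize(b[150:250,210:360],None,fx=5.2,fy=5.2,interpolation=cv2.INTER_CUBIC))
p,d=bot.capture("top"); b=p[:,:,::-1]
cv2.imwrite("pics/t2.png",cv2.resize(b[150:300,210:335],None,fx=4,fy=4,interpolation=cv2.INTER_CUBIC))
E
```

```text
(no output)
```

View pics/s2.png

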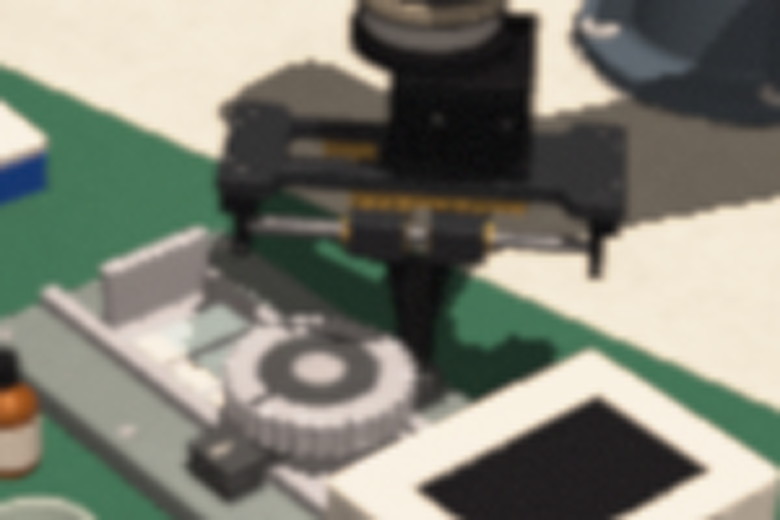

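View pics/t2.png

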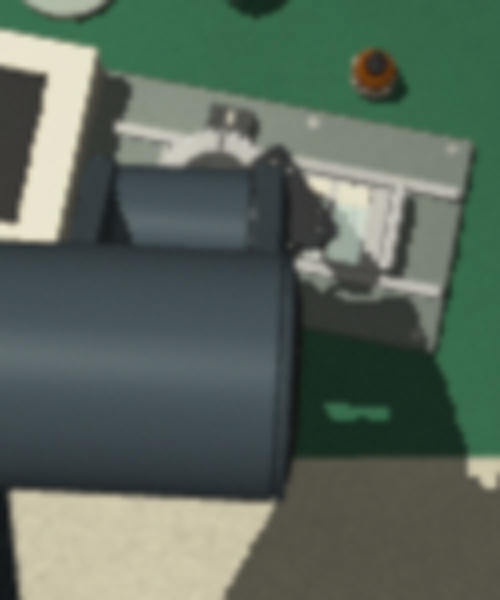

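The finger is just short of the rim on the near side. I'll keep closing in small steps until there is a force.

{"fn": "jog_arm", "kwargs": {"motion": [-0.7, 0, 0.7, 0, 0, 0, -1.4, 0, 1.4, 0, 0, 0, -1.4, 0, 1.4, 0, 0, 0]}}

```text
time_s: 4.38
position: [0.4563, 0.0868, 0.0676]
tcp_rot: [[-0.832, 0.0, 0.554], [-0.554, -0.0, -0.832], [-0.0, -1.0, 0.0]]
force: [0.3, -0.6, -0.1]
opening: 0.004
```

{"fn": "jog_arm", "kwargs": {"motion": [-0.7, 0, 0.7, 0, 0, 0, -1.4, 0, 1.4, 0, 0, 0, -1.4, 0, 1.4, 0, 0, 0]}}

```text
time_s: 4.75
position: [0.4583, 0.0864, 0.0676]
tcp_rot: [[-0.832, 0.0, 0.554], [-0.554, -0.0, -0.832], [-0.0, -1.0, 0.0]]
force: [0.6, 0.2, 0.1]
opening: 0.007
```

{"fn": "jog_arm", "kwargs": {"motion": [-0.5, 0, 0.5, 0, 0, 0, -1, 0, 1, 0, 0, 0, -1, 0, 1, 0, 0, 0]}}

```text
time_s: 5.12
position: [0.4587, 0.0863, 0.0675]
tcp_rot: [[-0.832, -0.002, 0.554], [-0.554, 0.0, -0.832], [0.001, -1.0, -0.001]]
force: [-1.0, -1.1, -0.3]
opening: 0.006
```

{"fn": "jog_arm", "kwargs": {"motion": [-0.5, 0, 0.5, 0, 0, 0, -1, 0, 1, 0, 0, 0, -1, 0, 1, 0, 0, 0]}}

```text
time_s: 5.5
position: [0.459, 0.0862, 0.0673]
tcp_rot: [[-0.832, -0.004, 0.554], [-0.554, 0.0, -0.832], [0.003, -1.0, -0.003]]
force: [-3.9, 2.3, 2.1]
opening: 0.004
```

Contact at R≈56.3 mm, and the arm is compliant at about 3 N/mm. Next is the co-rotating orbit, with the tool turning along with the ring. I'll do the first 90° and check.

```bash
cat >> k.py <<'E'
def orbit(f0,R0,f1,R1,n,dz,c=None):
    "rows in the tool frame at f0"
    p0,z0=at(f0,R0,0,c=c)
    for i in range(1,n+1):
        f=f0+(f1-f0)*i/n; R=R0+(R1-R0)*min(1,i/2)
        p,z=at(f,R,dz*i/n,c=c); r=row(p0,z0,p,z); print(", ".join("%g"%round(v,1) if abs(v)>.04 else "0" for v in r),end=", ")
    print()
E
python3 -c "
from k import *
orbit(-180,54.4,-90,53.4,10,.001)"
```

```text
5.1, -0.1, 6.8, 0, -9, 0, 9.1, -0.2, 14.2, 0, -18, 0, 12.3, -0.3, 22, 0, -27, 0, 14.3, -0.4, 30.1, 0, -36, 0, 14.9, -0.5, 38.5, 0, -45, 0, 14.3, -0.6, 46.8, 0, -54, 0, 12.3, -0.7, 55, 0, -63, 0, 9.1, -0.8, 62.7, 0, -72, 0, 4.7, -0.9, 69.9, 0, -81, 0, -0.7, -1, 76.2, 0, -90, 0,
```

{"fn": "jog_arm", "kwargs": {"motion": [5.1, -0.1, 6.8, 0, -9, 0, 9.1, -0.2, 14.2, 0, -18, 0, 12.3, -0.3, 22, 0, -27, 0, 14.3, -0.4, 30.1, 0, -36, 0, 14.9, -0.5, 38.5, 0, -45, 0, 14.3, -0.6, 46.8, 0, -54, 0, 12.3, -0.7, 55, 0, -63, 0, 9.1, -0.8, 62.7, 0, -72, 0, 4.7, -0.9, 69.9, 0, -81, 0, -0.7, -1, 76.2, 0, -90, 0]}}

```text
time_s: 6.75
position: [0.502, 0.0199, 0.0684]
tcp_rot: [[0.562, -0.004, 0.827], [-0.827, -0.004, 0.562], [0.001, -1.0, -0.006]]
force: [-5.9, -13.7, 2.7]
opening: -0.001
```

```bash
cat >> h.py <<'E'
def look(tag):
    for n,(y0,y1,x0,x1) in dict(scene=(150,250,210,360),top=(145,245,215,335)).items():
        p,d=bot.capture(n); b=p[:,:,::-1].copy()
        cv2.imwrite(f"pics/{n}_{tag}_full.png",b)
        cv2.imwrite(f"pics/{n}_{tag}.png",cv2.resize(b[y0:y1,x0:x1],None,fx=5,fy=5,interpolation=cv2.INTER_CUBIC))
    a=cv2.imread(f"pics/scene_{tag}.png");t=cv2.imread(f"pics/top_{tag}.png")
    w=np.hstack([cv2.resize(a,(420,280)),cv2.resize(t,(336,280))]); cv2.imwrite(f"pics/both_{tag}.png",w)
E
python3 - <<'E'
from h import *
look("b1")
from k import *
s=bot.read_state();p=s["position"];v=p[:2]-C;print(s["time_s"],p,s["force"],s["joint_positions"],np.hypot(*v)*1e3,np.degrees(np.arctan2(v[1],v[0]))-YS)
E
```

```text
6.85 [0.50461205 0.01925722 0.06865521] [ -4.20288564 -13.94137952   1.25784252] [-10.35001283  37.87550264 107.0876556   -0.49306748  34.93935412
 -43.91918589] 57.020910163948535 -88.17635382609433
```

View pics/both_b1.png

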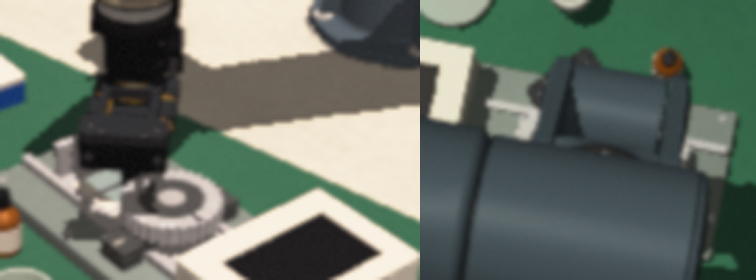

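View pics/scene_b1.png

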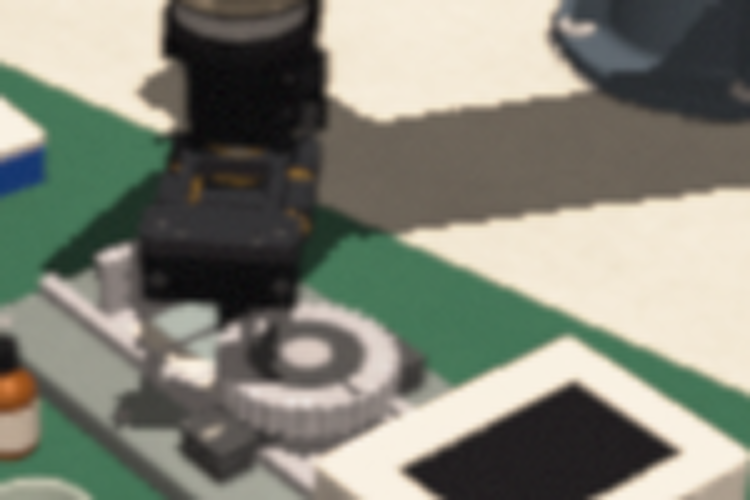

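```bash
python3 -c "
from k import *
orbit(-90,53.4,0,54.4,10,.001)"
```

```text
5.8, -0.1, 6.1, 0, -9, 0, 10.7, -0.2, 13.1, 0, -18, 0, 14, -0.3, 20.9, 0, -27, 0, 16, -0.4, 29.2, 0, -36, 0, 16.6, -0.5, 37.8, 0, -45, 0, 16, -0.6, 46.3, 0, -54, 0, 14, -0.7, 54.6, 0, -63, 0, 10.7, -0.8, 62.5, 0, -72, 0, 6.3, -0.9, 69.7, 0, -81, 0, 0.7, -1, 76.2, 0, -90, 0,
```

The mark is now at crop pixel (350,388), pointing at the scanner, so the ring turned about 90° without slipping. Continuing.

{"fn": "jog_arm", "kwargs": {"motion": [5.8, -0.1, 6.1, 0, -9, 0, 10.7, -0.2, 13.1, 0, -18, 0, 14, -0.3, 20.9, 0, -27, 0, 16, -0.4, 29.2, 0, -36, 0, 16.6, -0.5, 37.8, 0, -45, 0, 16, -0.6, 46.3, 0, -54, 0, 14, -0.7, 54.6, 0, -63, 0, 10.7, -0.8, 62.5, 0, -72, 0, 6.3, -0.9, 69.7, 0, -81, 0, 0.7, -1, 76.2, 0, -90, 0]}}

```text
time_s: 8.1
position: [0.5725, 0.0631, 0.0701]
tcp_rot: [[0.829, 0.011, -0.559], [0.559, -0.002, 0.829], [0.007, -1.0, -0.008]]
force: [2.4, -2.6, -2.9]
opening: 0.008
```

```bash
cat >> h.py <<'E'
def mark(n,z,c=(.514,.0755)):
    p,_=bot.capture(n); g=cv2.cvtColor(p,cv2.COLOR_RGB2GRAY)
    dg=np.arange(0,360,2);th=np.radians(dg-11.3);acc=0
    for r in (.034,.0365,.039):
        q=proj(n,np.stack([c[0]+r*np.cos(th),c[1]+r*np.sin(th),0*th+z],1)).astype(np.float32)
        acc=acc+cv2.remap(g,q[:,:1].T.copy(),q[:,1:].T.copy(),cv2.INTER_LINEAR)[0].astype(float)/3
    return dg,acc
E
python3 - <<'E'
from h import *
from k import *
s=bot.read_state();p=s["position"];v=p[:2]-C;print(s["time_s"],p,s["force"],s["joint_positions"],np.hypot(*v)*1e3,np.degrees(np.arctan2(v[1],v[0]))-YS)
look("b2")
dg,a=mark("scene",.062); print(list(zip(dg[::3].tolist(),a[::3].astype(int).tolist())))
E
```

```text
8.1 [0.57246084 0.06310944 0.07013553] [ 2.41903172 -2.62835389 -2.86365433] [-4.78051248e+00  4.06677868e+01  9.70684346e+01 -1.22213917e-01
  4.16510987e+01 -1.28661921e+02] 59.75948426049497 -0.6665396724733021
[(0, 85), (6, 87), (12, 91), (18, 109), (24, 122), (30, 108), (36, 123), (42, 131), (48, 130), (54, 131), (60, 106), (66, 89), (72, 89), (78, 88), (84, 90), (90, 90), (96, 90), (102, 90), (108, 91), (114, 95), (120, 100), (126, 102), (132, 103), (138, 97), (144, 74), (150, 62), (156, 63), (162, 68), (168, 76), (174, 79), (180, 71), (186, 68), (192, 78), (198, 94), (204, 109), (210, 126), (216, 138), (222, 140), (228, 138), (234, 130), (240, 121), (246, 109), (252, 88), (258, 62), (264, 41), (270, 35), (276, 34), (282, 33), (288, 34), (294, 33), (300, 27), (306, 22), (312, 19), (318, 20), (324, 22), (330, 29), (336, 41), (342, 56), (348, 71), (354, 81)]
```

View pics/scene_b2.png

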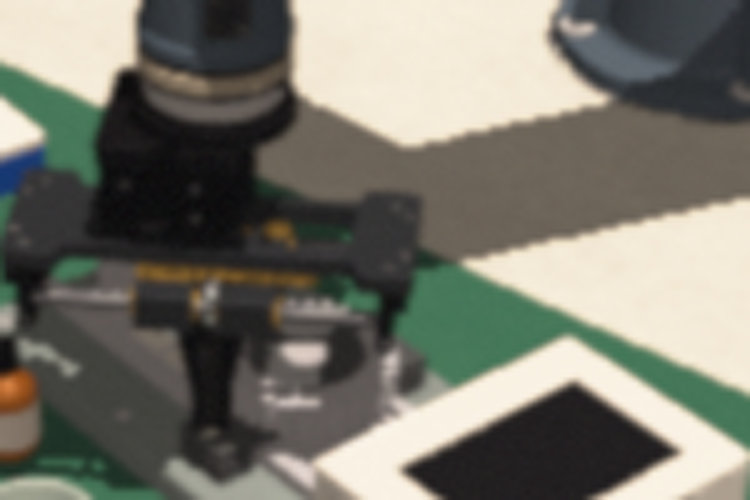

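```bash
python3 - <<'E'
from h import *
from k import *
s=bot.read_state();print(s["time_s"],s["position"],s["force"])
print("bottle",ray("top",[(303.5,167)],.06), "cup",ray("top",[(268,138)],.06),"dish",ray("top",[(227,139)],.015))
# peg height from first hover pic b2 / s2
c=bot.get_calibration("scene")
for px,xy in [((210+597/5.2,150+275/5.2),(.404,.162)),((210+25/5,150+330/5),(.623,-.0115)),((210+393/5,150+350/5),(.522,.138))]:
    for z in (.08,.09,.1,.11,.12,.13,.14): print(z,np.round(ray("scene",[px],z)[0,:2]-xy,3),end=" ")
    print()
E
```

```text
8.25 [0.57219173 0.06369558 0.07034596] [ 5.16267228 -1.31355664 -1.27109186]
bottle [[ 0.60301241 -0.04212315  0.06      ]] cup [[0.6893497  0.06066504 0.06      ]] dish [[0.6979181 0.1844575 0.015    ]]
0.08 [-0.019 -0.015] 0.09 [-0.006 -0.007] 0.1 [0.007 0.001] 0.11 [0.02  0.009] 0.12 [0.034 0.017] 0.13 [0.047 0.025] 0.14 [0.06  0.033] 
0.08 [-0.014 -0.012] 0.09 [-0.004 -0.002] 0.1 [0.006 0.009] 0.11 [0.016 0.019] 0.12 [0.026 0.029] 0.13 [0.036 0.04 ] 0.14 [0.046 0.05 ] 
0.08 [-0.017 -0.015] 0.09 [-0.005 -0.007] 0.1 [0.006 0.002] 0.11 [0.018 0.01 ] 0.12 [0.029 0.018] 0.13 [0.041 0.027] 0.14 [0.052 0.035]
```

```bash
sed -i 's/^C=.*/C=np.array([.515,.0755])/' k.py; cat >> k.py <<'E'
def ret(f0,R0,Rr,f1,n,c0=None):
    p0,z0=at(f0,R0,0,c=c0)
    L=[(f0,(R0+Rr)/2),(f0,Rr)]+[(f0+(f1-f0)*i/n,Rr) for i in range(1,n+1)]
    for f,R in L:
        p,z=at(f,R,0); r=row(p0,z0,p,z); print(", ".join("%g"%round(v,1) if abs(v)>.04 else "0" for v in r),end=", ")
    print()
E
python3 -c "
from k import *
ret(0,54.4,72,-180,18,np.array([.514,.0755]))"
```

```text
Traceback (most recent call last):
  File "k.py", line 22, in ret
    p0,z0=at(f0,R0,0,c=c0)
          ~~^^^^^^^^^^^^^^
  File "k.py", line 12, in at
    c=C if c is None else c; w=np.radians(phi+YS)
                                              ^^
NameError: name 'YS' is not defined
```

```bash
sed -i 's/^C=.*/C=np.array([.515,.0755]); YS=-11.3/' k.py
python3 -c "
from k import *
ret(0,54.4,72,-180,18,np.array([.514,.0755]))"
```

```text
7.1, 0, -6.8, 0, 0, 0, 13.3, 0, -13, 0, 0, 0, 3.7, 0, -21.1, 0, 10, 0, -7.2, 0, -27.3, 0, 20, 0, -19, 0, -31.6, 0, 30, 0, -31.4, 0, -33.8, 0, 40, 0, -43.9, 0, -33.8, 0, 50, 0, -56.3, 0, -31.6, 0, 60, 0, -68.1, 0, -27.3, 0, 70, 0, -78.9, 0, -21.1, 0, 80, 0, -88.5, 0, -13, 0, 90, 0, -96.6, 0, -3.4, 0, 100, 0, -102.9, 0, 7.5, 0, 110, 0, -107.2, 0, 19.3, 0, 120, 0, -109.4, 0, 31.6, 0, 130, 0, -109.4, 0, 44.2, 0, 140, 0, -107.2, 0, 56.5, 0, 150, 0, -102.9, 0, 68.3, 0, 160, 0, -96.6, 0, 79.2, 0, 170, 0, -88.5, 0, 88.8, 0, 180, 0,
```

{"fn": "jog_arm", "kwargs": {"motion": [7.1, 0, -6.8, 0, 0, 0, 13.3, 0, -13, 0, 0, 0, 3.7, 0, -21.1, 0, 10, 0, -7.2, 0, -27.3, 0, 20, 0, -19, 0, -31.6, 0, 30, 0, -31.4, 0, -33.8, 0, 40, 0, -43.9, 0, -33.8, 0, 50, 0, -56.3, 0, -31.6, 0, 60, 0, -68.1, 0, -27.3, 0, 70, 0, -78.9, 0, -21.1, 0, 80, 0, -88.5, 0, -13, 0, 90, 0, -96.6, 0, -3.4, 0, 100, 0, -102.9, 0, 7.5, 0, 110, 0, -107.2, 0, 19.3, 0, 120, 0, -109.4, 0, 31.6, 0, 130, 0, -109.4, 0, 44.2, 0, 140, 0, -107.2, 0, 56.5, 0, 150, 0, -102.9, 0, 68.3, 0, 160, 0, -96.6, 0, 79.2, 0, 170, 0, -88.5, 0, 88.8, 0, 180, 0]}}

```text
time_s: 10.75
position: [0.4446, 0.0896, 0.0695]
tcp_rot: [[-0.836, -0.001, 0.549], [-0.549, 0.0, -0.836], [0.001, -1.0, -0.001]]
force: [-0.5, -0.5, -0.2]
opening: 0.009
```

```bash
python3 - <<'E'
from h import *
from k import *
s=bot.read_state();p=s["position"];v=p[:2]-C;print(s["time_s"],p,s["force"],np.hypot(*v)*1e3,np.degrees(np.arctan2(v[1],v[0]))-YS)
look("b3")
dg,a=mark("scene",.062,C); print(list(zip(dg[::3].tolist(),a[::3].astype(int).tolist())))
E
```

```text
10.75 [0.44456977 0.08964286 0.06948849] [-0.46194477 -0.51466368 -0.16221908] 71.83618421869801 179.94562948267614
[(0, 207), (6, 205), (12, 205), (18, 204), (24, 208), (30, 205), (36, 207), (42, 210), (48, 209), (54, 209), (60, 211), (66, 209), (72, 207), (78, 209), (84, 211), (90, 212), (96, 215), (102, 214), (108, 213), (114, 213), (120, 211), (126, 212), (132, 212), (138, 212), (144, 211), (150, 212), (156, 210), (162, 207), (168, 204), (174, 195), (180, 164), (186, 143), (192, 157), (198, 141), (204, 109), (210, 110), (216, 151), (222, 170), (228, 174), (234, 172), (240, 170), (246, 187), (252, 197), (258, 200), (264, 201), (270, 199), (276, 202), (282, 205), (288, 206), (294, 206), (300, 208), (306, 208), (312, 211), (318, 211), (324, 208), (330, 207), (336, 206), (342, 207), (348, 207), (354, 207)]
```

View pics/scene_b3.png

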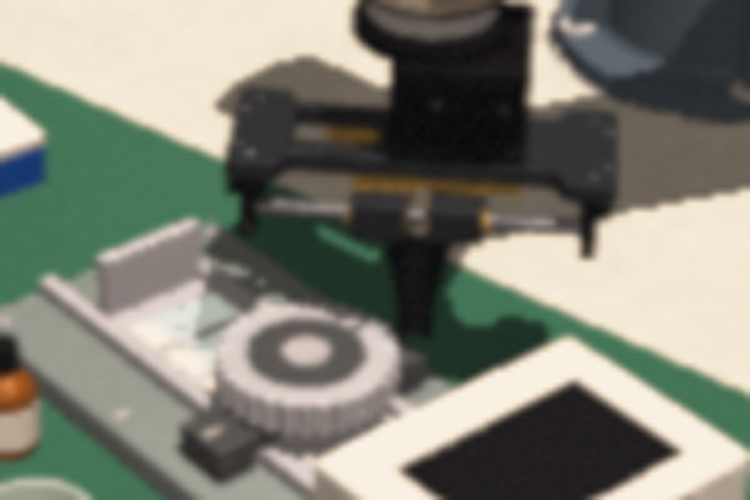

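The mark dip is at about 186° (stage angle), so half a turn is done and nothing else has moved. Starting stroke 2.

```bash
python3 -c "
from k import *
orbit(-180,55,0,54.5,20,.002)"
```

```text
5.4, -0.1, 6.7, 0, -9, 0, 9.7, -0.2, 14.1, 0, -18, 0, 12.9, -0.3, 22, 0, -27, 0, 14.9, -0.4, 30.4, 0, -36, 0, 15.6, -0.5, 38.9, 0, -45, 0, 14.9, -0.6, 47.4, 0, -54, 0, 12.9, -0.7, 55.7, 0, -63, 0, 9.7, -0.8, 63.6, 0, -72, 0, 5.2, -0.9, 70.9, 0, -81, 0, -0.4, -1, 77.4, 0, -90, 0, -6.9, -1.1, 83, 0, -99, 0, -14.1, -1.2, 87.5, 0, -108, 0, -22, -1.3, 90.7, 0, -117, 0, -30.4, -1.4, 92.7, 0, -126, 0, -38.9, -1.5, 93.4, 0, -135, 0, -47.4, -1.6, 92.7, 0, -144, 0, -55.7, -1.7, 90.7, 0, -153, 0, -63.6, -1.8, 87.5, 0, -162, 0, -70.9, -1.9, 83, 0, -171, 0, -77.4, -2, 77.4, 0, -180, 0,
```

{"fn": "jog_arm", "kwargs": {"motion": [-4, 0, 4, 0, 0, 0, -8, 0, 8, 0, 0, 0, -10, 0, 10, 0, 0, 0, -12, 0, 12, 0, 0, 0]}}

```text
time_s: 11.4
position: [0.4584, 0.0862, 0.0692]
tcp_rot: [[-0.832, -0.007, 0.554], [-0.554, 0.001, -0.832], [0.005, -1.0, -0.004]]
force: [-6.4, 2.2, 3.2]
opening: 0.007
```

{"fn": "jog_arm", "kwargs": {"motion": [5.4, -0.1, 6.7, 0, -9, 0, 9.7, -0.2, 14.1, 0, -18, 0, 12.9, -0.3, 22, 0, -27, 0, 14.9, -0.4, 30.4, 0, -36, 0, 15.6, -0.5, 38.9, 0, -45, 0, 14.9, -0.6, 47.4, 0, -54, 0, 12.9, -0.7, 55.7, 0, -63, 0, 9.7, -0.8, 63.6, 0, -72, 0, 5.2, -0.9, 70.9, 0, -81, 0, -0.4, -1, 77.4, 0, -90, 0, -6.9, -1.1, 83, 0, -99, 0, -14.1, -1.2, 87.5, 0, -108, 0, -22, -1.3, 90.7, 0, -117, 0, -30.4, -1.4, 92.7, 0, -126, 0, -38.9, -1.5, 93.4, 0, -135, 0, -47.4, -1.6, 92.7, 0, -144, 0, -55.7, -1.7, 90.7, 0, -153, 0, -63.6, -1.8, 87.5, 0, -162, 0, -70.9, -1.9, 83, 0, -171, 0, -77.4, -2, 77.4, 0, -180, 0]}}

```text
time_s: 13.9
position: [0.5735, 0.063, 0.0721]
tcp_rot: [[0.829, 0.01, -0.559], [0.559, -0.002, 0.829], [0.007, -1.0, -0.008]]
force: [3.8, -2.9, -3.4]
opening: 0.009
```

```bash
python3 -c "
from k import *
ret(0,54.5,72,-180,18)"
```

```text
6.2, 0, -6.2, 0, 0, 0, 12.4, 0, -12.4, 0, 0, 0, 2.8, 0, -20.4, 0, 10, 0, -8.1, 0, -26.7, 0, 20, 0, -19.9, 0, -31, 0, 30, 0, -32.3, 0, -33.2, 0, 40, 0, -44.8, 0, -33.2, 0, 50, 0, -57.2, 0, -31, 0, 60, 0, -69, 0, -26.7, 0, 70, 0, -79.8, 0, -20.4, 0, 80, 0, -89.4, 0, -12.4, 0, 90, 0, -97.5, 0, -2.8, 0, 100, 0, -103.8, 0, 8.1, 0, 110, 0, -108.1, 0, 19.9, 0, 120, 0, -110.3, 0, 32.3, 0, 130, 0, -110.3, 0, 44.8, 0, 140, 0, -108.1, 0, 57.2, 0, 150, 0, -103.8, 0, 69, 0, 160, 0, -97.5, 0, 79.8, 0, 170, 0, -89.4, 0, 89.4, 0, 180, 0,
```

{"fn": "jog_arm", "kwargs": {"motion": [6.2, 0, -6.2, 0, 0, 0, 12.4, 0, -12.4, 0, 0, 0, 2.8, 0, -20.4, 0, 10, 0, -8.1, 0, -26.7, 0, 20, 0, -19.9, 0, -31, 0, 30, 0, -32.3, 0, -33.2, 0, 40, 0, -44.8, 0, -33.2, 0, 50, 0, -57.2, 0, -31, 0, 60, 0, -69, 0, -26.7, 0, 70, 0, -79.8, 0, -20.4, 0, 80, 0, -89.4, 0, -12.4, 0, 90, 0, -97.5, 0, -2.8, 0, 100, 0, -103.8, 0, 8.1, 0, 110, 0, -108.1, 0, 19.9, 0, 120, 0, -110.3, 0, 32.3, 0, 130, 0, -110.3, 0, 44.8, 0, 140, 0, -108.1, 0, 57.2, 0, 150, 0, -103.8, 0, 69, 0, 160, 0, -97.5, 0, 79.8, 0, 170, 0, -89.4, 0, 89.4, 0, 180, 0]}}

```text
time_s: 16.4
position: [0.4448, 0.0894, 0.0716]
tcp_rot: [[-0.837, -0.0, 0.548], [-0.548, 0.0, -0.837], [0.0, -1.0, -0.0]]
force: [-0.0, 0.4, -0.1]
opening: 0.005
```

```bash
cat >> h.py <<'E'
def dip(n,z,c):
    dg,a=mark(n,z,c); i=[j for j in range(len(dg)) if dg[j]<45 or dg[j]>=315]
    x=np.array([dg[j]-360 if dg[j]>180 else dg[j] for j in i]);y=a[i];o=np.argsort(x);x,y=x[o],y[o]
    k=np.argmin(y); w=np.clip(np.median(y)-12-y,0,None)*(abs(x-x[k])<20); return x[k],(w*x).sum()/w.sum(),y[k]
E
python3 - <<'E'
from h import *
from k import *
s=bot.read_state();p=s["position"];v=p[:2]-C;print(s["time_s"],p,s["force"],np.hypot(*v)*1e3,np.degrees(np.arctan2(v[1],v[0]))-YS)
look("b4")
print([dip("scene",.064,c) for c in ((.514,.0755),(.515,.0755))])
# initial reference on stored pics
import types
for n in("scene","top"):
    img=cv2.imread(f"pics/{n}0.png")[:,:,::-1].copy()
    o=bot.capture; 
    class F: 
        def capture(s,n): return img,None
        def get_calibration(s,n): return bot.get_calibration(n)
    import h; b=h.bot; f=F(); h.bot=f
    f.get_calibration=b.get_calibration
    print(n,dip(n,.06,(.514,.0755)),dip(n,.06,(.515,.0755))); h.bot=b
E
```

```text
16.4 [0.44477451 0.08944811 0.07158322] [-0.03338253  0.38176662 -0.11180253] 71.59727469782588 180.0661791380623
[(np.int64(-2), np.float64(-1.5563506261180686), np.float64(157.66666666666669)), (np.int64(-2), np.float64(-1.867620751341682), np.float64(158.0))]
scene (np.int64(0), np.float64(0.5178335535006596), np.float64(133.33333333333334)) (np.int64(0), np.float64(0.3784494086727987), np.float64(132.33333333333331))
top (np.int64(2), np.float64(2.5893416927899695), np.float64(124.66666666666669)) (np.int64(2), np.float64(2.4194528875379917), np.float64(125.0))
```

View pics/scene_b4.png

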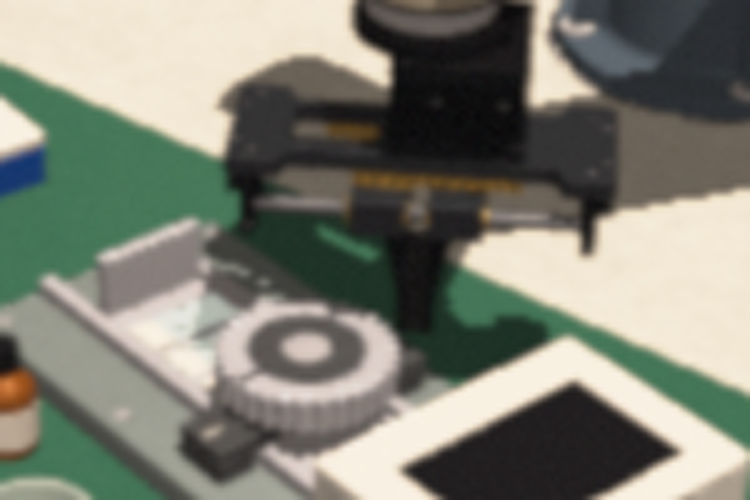

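The mark is back at its start angle to within about 2° (−1.7° against +0.5°), so one turn is done. Strokes 3 and 4 use the same moves.

{"fn": "jog_arm", "kwargs": {"motion": [-4, 0, 4, 0, 0, 0, -8, 0, 8, 0, 0, 0, -10, 0, 10, 0, 0, 0, -12, 0, 12, 0, 0, 0]}}

```text
time_s: 17.1
position: [0.4579, 0.0862, 0.0712]
tcp_rot: [[-0.832, -0.008, 0.554], [-0.554, 0.001, -0.832], [0.006, -1.0, -0.005]]
force: [-7.1, 2.0, 3.6]
opening: 0.004
```

{"fn": "jog_arm", "kwargs": {"motion": [5.4, -0.1, 6.7, 0, -9, 0, 9.7, -0.2, 14.1, 0, -18, 0, 12.9, -0.3, 22, 0, -27, 0, 14.9, -0.4, 30.4, 0, -36, 0, 15.6, -0.5, 38.9, 0, -45, 0, 14.9, -0.6, 47.4, 0, -54, 0, 12.9, -0.7, 55.7, 0, -63, 0, 9.7, -0.8, 63.6, 0, -72, 0, 5.2, -0.9, 70.9, 0, -81, 0, -0.4, -1, 77.4, 0, -90, 0, -6.9, -1.1, 83, 0, -99, 0, -14.1, -1.2, 87.5, 0, -108, 0, -22, -1.3, 90.7, 0, -117, 0, -30.4, -1.4, 92.7, 0, -126, 0, -38.9, -1.5, 93.4, 0, -135, 0, -47.4, -1.6, 92.7, 0, -144, 0, -55.7, -1.7, 90.7, 0, -153, 0, -63.6, -1.8, 87.5, 0, -162, 0, -70.9, -1.9, 83, 0, -171, 0, -77.4, -2, 77.4, 0, -180, 0]}}

```text
time_s: 19.6
position: [0.574, 0.063, 0.0743]
tcp_rot: [[0.829, 0.012, -0.559], [0.559, -0.002, 0.829], [0.008, -1.0, -0.008]]
force: [5.6, -2.7, -2.2]
opening: 0.003
```

{"fn": "jog_arm", "kwargs": {"motion": [6.2, 0, -6.2, 0, 0, 0, 12.4, 0, -12.4, 0, 0, 0, 2.8, 0, -20.4, 0, 10, 0, -8.1, 0, -26.7, 0, 20, 0, -19.9, 0, -31, 0, 30, 0, -32.3, 0, -33.2, 0, 40, 0, -44.8, 0, -33.2, 0, 50, 0, -57.2, 0, -31, 0, 60, 0, -69, 0, -26.7, 0, 70, 0, -79.8, 0, -20.4, 0, 80, 0, -89.4, 0, -12.4, 0, 90, 0, -97.5, 0, -2.8, 0, 100, 0, -103.8, 0, 8.1, 0, 110, 0, -108.1, 0, 19.9, 0, 120, 0, -110.3, 0, 32.3, 0, 130, 0, -110.3, 0, 44.8, 0, 140, 0, -108.1, 0, 57.2, 0, 150, 0, -103.8, 0, 69, 0, 160, 0, -97.5, 0, 79.8, 0, 170, 0, -89.4, 0, 89.4, 0, 180, 0]}}

```text
time_s: 22.1
position: [0.4446, 0.0895, 0.0735]
tcp_rot: [[-0.837, -0.001, 0.548], [-0.548, 0.0, -0.837], [0.0, -1.0, -0.0]]
force: [0.0, 0.0, -0.2]
opening: 0.004
```

```bash
python3 - <<'E'
from h import *
from k import *
s=bot.read_state();p=s["position"];v=p[:2]-C;print(s["time_s"],p,s["force"],np.hypot(*v)*1e3,np.degrees(np.arctan2(v[1],v[0]))-YS)
look("b5")
dg,a=mark("scene",.066,C); print([(int(x),int(y)) for x,y in zip(dg,a) if 160<x<210])
E
```

```text
22.1 [0.44462642 0.0894961  0.0735145 ] [ 0.04704265  0.02631133 -0.23758696] 71.75187234854164 180.05162667774078
[(162, 206), (164, 205), (166, 205), (168, 201), (170, 197), (172, 191), (174, 181), (176, 165), (178, 147), (180, 132), (182, 127), (184, 130), (186, 142), (188, 153), (190, 159), (192, 157), (194, 154), (196, 147), (198, 144), (200, 148), (202, 151), (204, 150), (206, 148), (208, 143)]
```

View pics/scene_b5.png

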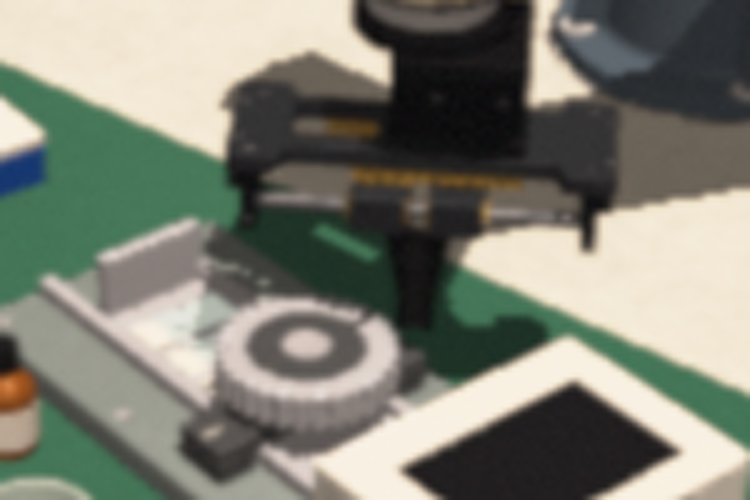

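The mark is at 182°, which is 1.5 turns. Last half turn.

{"fn": "jog_arm", "kwargs": {"motion": [-4, 0, 4, 0, 0, 0, -8, 0, 8, 0, 0, 0, -10, 0, 10, 0, 0, 0, -12, 0, 12, 0, 0, 0]}}

```text
time_s: 22.75
position: [0.4579, 0.0862, 0.0732]
tcp_rot: [[-0.832, -0.008, 0.554], [-0.554, 0.001, -0.832], [0.006, -1.0, -0.005]]
force: [-7.1, 1.9, 4.0]
opening: 0.002
```

{"fn": "jog_arm", "kwargs": {"motion": [5.4, -0.1, 6.7, 0, -9, 0, 9.7, -0.2, 14.1, 0, -18, 0, 12.9, -0.3, 22, 0, -27, 0, 14.9, -0.4, 30.4, 0, -36, 0, 15.6, -0.5, 38.9, 0, -45, 0, 14.9, -0.6, 47.4, 0, -54, 0, 12.9, -0.7, 55.7, 0, -63, 0, 9.7, -0.8, 63.6, 0, -72, 0, 5.2, -0.9, 70.9, 0, -81, 0, -0.4, -1, 77.4, 0, -90, 0, -6.9, -1.1, 83, 0, -99, 0, -14.1, -1.2, 87.5, 0, -108, 0, -22, -1.3, 90.7, 0, -117, 0, -30.4, -1.4, 92.7, 0, -126, 0, -38.9, -1.5, 93.4, 0, -135, 0, -47.4, -1.6, 92.7, 0, -144, 0, -55.7, -1.7, 90.7, 0, -153, 0, -63.6, -1.8, 87.5, 0, -162, 0, -70.9, -1.9, 83, 0, -171, 0, -77.4, -2, 77.4, 0, -180, 0]}}

```text
time_s: 25.25
position: [0.5719, 0.0633, 0.0758]
tcp_rot: [[0.829, 0.007, -0.559], [0.559, -0.002, 0.829], [0.005, -1.0, -0.005]]
force: [2.9, -2.7, -2.4]
opening: 0.005
```

```bash
python3 - <<'E'
from k import *
# retreat, go round to behind the tab (stage -y), tool z along stage x
p0,z0=at(0,54.5,.076)
for f,R,z in [(0,63,.076),(0,72,.076)]:
    print(np.round(row(p0,z0,at(f,R,z)[0],z0),1))
w=np.radians(YS);ex=np.array([np.cos(w),np.sin(w)]);ey=np.array([-ex[1],ex[0]])
p=np.r_[C+ex*.072,.16];print(np.round(row(p0,z0,p,z0),1))
for y,z in [(-.165,.16),(-.165,.066),(-.16,.066)]:
    q=np.r_[C+ey*y,z]; print(q,np.round(row(p0,z0,q,YS),1), np.hypot(*q[:2]))
E
```

```text
[ 6.  0. -6.  0. -0.  0.]
[ 12.4   0.  -12.4   0.   -0.    0. ]
[ 12.4 -84.  -12.4   0.   -0.    0. ]
[ 0.48266889 -0.08630142  0.16      ] [-155.2  -84.   -78.1    0.   135.     0. ] 0.4903235549800716
[ 0.48266889 -0.08630142  0.066     ] [-155.2   10.   -78.1    0.   135.     0. ] 0.4903235549800716
[ 0.48364862 -0.08139835  0.066     ] [-151.7   10.   -74.6    0.   135.     0. ] 0.4904504819840092
```

{"fn": "jog_arm", "kwargs": {"motion": [6.2, 0, -6.2, 0, 0, 0, 12.4, 0, -12.4, 0, 0, 0, 12.4, -40, -12.4, 0, 0, 0, 12.4, -84, -12.4, 0, 0, 0, -155.2, -84, -78.1, 0, 135, 0, -155.2, -84, -78.1, 0, 135, 0, -155.2, -84, -78.1, 0, 135, 0, -155.2, -84, -78.1, 0, 135, 0, -155.2, -84, -78.1, 0, 135, 0, -155.2, -84, -78.1, 0, 135, 0, -155.2, -84, -78.1, 0, 135, 0, -155.2, -84, -78.1, 0, 135, 0, -155.2, -84, -78.1, 0, 135, 0, -155.2, -84, -78.1, 0, 135, 0, -155.2, -84, -78.1, 0, 135, 0, -155.2, -84, -78.1, 0, 135, 0, -155.2, -84, -78.1, 0, 135, 0, -155.2, -84, -78.1, 0, 135, 0]}}

```text
time_s: 27.5
position: [0.4829, -0.087, 0.1596]
tcp_rot: [[-0.197, 0.0, 0.98], [-0.98, -0.0, -0.197], [0.0, -1.0, 0.0]]
force: [-0.0, -0.8, 0.7]
opening: 0.01
```

```bash
python3 - <<'E'
from h import *
from k import *
s=bot.read_state();print(s["time_s"],s["position"],s["force"],s["joint_positions"]);R=s["tcp_rot"];print(np.degrees(np.arctan2(R[1][2],R[0][2])))
look("b6")
print([dip("scene",.068,c) for c in ((.514,.0755),(.515,.0755))],[dip("top",.068,c) for c in ((.514,.0755),(.515,.0755))])
E
```

```text
27.5 [ 0.4829493  -0.08697194  0.15963448] [-0.01660209 -0.77112799  0.66332398] [-2.32819846e+01  2.75755717e+01  1.05900366e+02 -2.59500359e-04
  4.65104021e+01 -1.19315701e+01]
-11.350235657676697
[(np.int64(-12), np.float64(-11.286713286713287), np.float64(145.66666666666666)), (np.int64(-12), np.float64(-11.71824480369515), np.float64(146.33333333333334))] [(np.int64(-10), np.float64(-9.69439071566731), np.float64(145.0)), (np.int64(-10), np.float64(-10.201117318435752), np.float64(144.0))]
```

View pics/scene_b6.png

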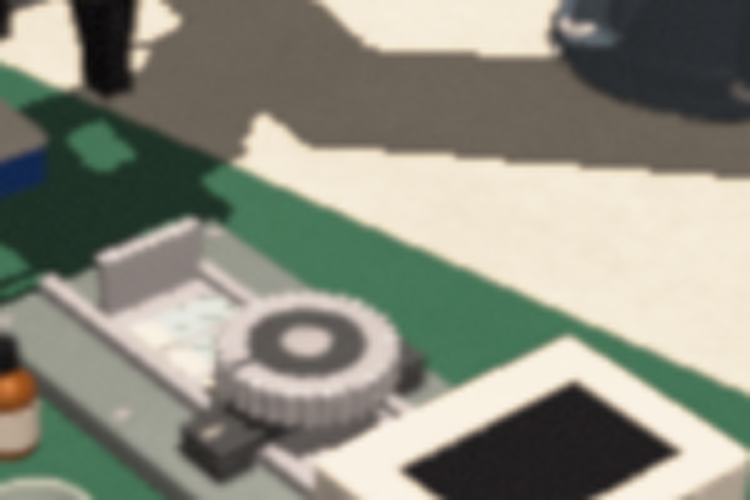

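View pics/top_b6.png

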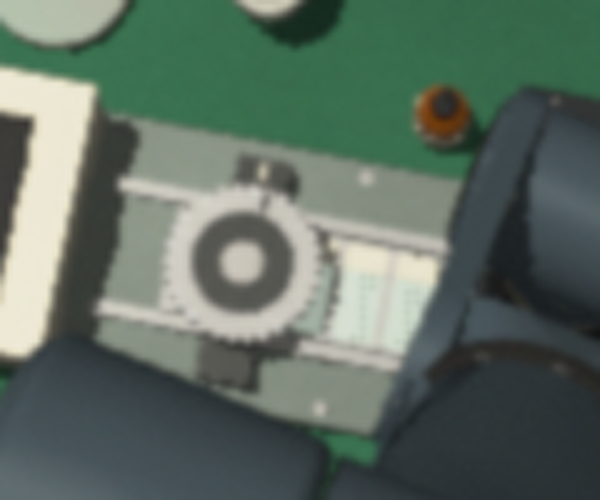

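The last stroke slipped one rib: both cameras show the mark 12° short of its start angle, and 360/30 ribs is 12°. I'll re-engage on the near side, where the mark stays visible, and turn the remaining 12° under observation.

```bash
python3 - <<'E'
from k import *
w=np.radians(YS);ex=np.array([np.cos(w),np.sin(w)]);ey=np.array([-ex[1],ex[0]])
p0=np.r_[C+ey*-.165,.16]
for z in (.16,.076):
    p,zy=at(-180,72,z); print(p,np.round(row(p0,YS,p,zy),1))
orbit(-180,55,-168,54.5,6,0)
E
```

```text
[0.44439574 0.08960812 0.16      ] [-165.    0.  -72.    0.   45.    0.]
[0.44439574 0.08960812 0.076     ] [-165.   84.  -72.    0.   45.    0.]
1.2, 0, 1.6, 0, -2, 0, 2.2, 0, 3.1, 0, -4, 0, 3.5, 0, 4.6, 0, -6, 0, 4.6, 0, 6.1, 0, -8, 0, 5.8, 0, 7.6, 0, -10, 0, 6.8, 0, 9.2, 0, -12, 0,
```

{"fn": "jog_arm", "kwargs": {"motion": [-165, 0, -72, 0, 45, 0, -165, 0, -72, 0, 45, 0, -165, 0, -72, 0, 45, 0, -165, 0, -72, 0, 45, 0, -165, 0, -72, 0, 45, 0, -165, 0, -72, 0, 45, 0, -165, 40, -72, 0, 45, 0, -165, 84, -72, 0, 45, 0, -165, 84, -72, 0, 45, 0]}}

```text
time_s: 28.92
position: [0.4425, 0.0891, 0.0732]
tcp_rot: [[-0.832, -0.007, 0.555], [-0.555, 0.0, -0.832], [0.006, -1.0, -0.004]]
force: [-0.4, 0.1, 0.8]
opening: 0.003
```

{"fn": "jog_arm", "kwargs": {"motion": [-4, 0, 4, 0, 0, 0, -8, 0, 8, 0, 0, 0, -10, 0, 10, 0, 0, 0, -11, 0, 11, 0, 0, 0, -12, 0, 12, 0, 0, 0, -12, 0, 12, 0, 0, 0]}}

```text
time_s: 29.68
position: [0.4598, 0.0863, 0.0755]
tcp_rot: [[-0.832, -0.003, 0.555], [-0.555, 0.0, -0.832], [0.002, -1.0, -0.002]]
force: [-3.9, 3.2, 2.6]
opening: 0.006
```

```bash
python3 - <<'E'
from h import *
from k import *
s=bot.read_state();p=s["position"];v=p[:2]-C;print(s["time_s"],p,s["force"],np.hypot(*v)*1e3,np.degrees(np.arctan2(v[1],v[0]))-YS)
print(dip("scene",.068,C))
E
```

```text
29.675 [0.45982343 0.08631644 0.07554442] [-3.93007953  3.2102363   2.56921577] 56.226767165386455 180.20877272112918
(np.int64(-12), np.float64(-10.805736636245111), np.float64(153.66666666666666))
```

Engaged with the mark at −10.8° (scene reference 0.4°). Turning 12°.

{"fn": "jog_arm", "kwargs": {"motion": [1.2, 0, 1.6, 0, -2, 0, 2.2, 0, 3.1, 0, -4, 0, 3.5, 0, 4.6, 0, -6, 0, 4.6, 0, 6.1, 0, -8, 0, 5.8, 0, 7.6, 0, -10, 0, 6.8, 0, 9.2, 0, -12, 0, 6.8, 0, 9.2, 0, -12, 0, 6.8, 0, 9.2, 0, -12, 0]}}

```text
time_s: 30.72
position: [0.459, 0.0746, 0.0753]
tcp_rot: [[-0.699, -0.003, 0.715], [-0.715, -0.0, -0.699], [0.002, -1.0, -0.002]]
force: [-4.6, 0.0, 2.9]
opening: 0.005
```

```bash
python3 - <<'E'
from h import *
from k import *
s=bot.read_state();p=s["position"];v=p[:2]-C;print(s["time_s"],p,s["force"],np.hypot(*v)*1e3,np.degrees(np.arctan2(v[1],v[0]))-YS)
print(dip("scene",.068,C))
E
```

```text
30.725 [0.45900875 0.07463975 0.07529948] [-4.5924252   0.00578401  2.91730201] 55.997856205112626 -167.81977859130922
(np.int64(2), np.float64(1.25323910482921), np.float64(145.66666666666666))
```

```bash
python3 - <<'E'
from k import *
w=np.radians(YS);ex=np.array([np.cos(w),np.sin(w)]);ey=np.array([-ex[1],ex[0]])
p0,z0=at(-168,54.5,.076)
for z in (.16,):
    q=np.r_[C+ey*-.165,z]; print(np.round(row(p0,z0,q,YS),1))
E
```

```text
[ 99.8 -84.  128.4   0.  -33.    0. ]
```

{"fn": "jog_arm", "kwargs": {"motion": [6, 0, -6, 0, 0, 0, 12, 0, -12, 0, 0, 0, 12, -40, -12, 0, 0, 0, 12, -84, -12, 0, 0, 0, 99.8, -84, 128.4, 0, -33, 0, 99.8, -84, 128.4, 0, -33, 0, 99.8, -84, 128.4, 0, -33, 0, 99.8, -84, 128.4, 0, -33, 0, 99.8, -84, 128.4, 0, -33, 0, 99.8, -84, 128.4, 0, -33, 0]}}

```text
time_s: 32.02
position: [0.4824, -0.086, 0.1595]
tcp_rot: [[-0.197, -0.0, 0.98], [-0.98, 0.0, -0.197], [-0.0, -1.0, -0.0]]
force: [0.1, -0.1, -0.0]
opening: 0.003
```

```bash
python3 - <<'E'
from h import *
from k import *
s=bot.read_state();print(s["time_s"],s["position"],s["force"])
look("b7")
print(dip("scene",.068,C),dip("top",.068,C))
# tab back top edge in scene crop -> see picture
E
```

```text
32.025 [ 0.48237297 -0.08598983  0.15946269] [ 0.11477405 -0.08613594 -0.03621881]
(np.int64(2), np.float64(1.277449822904368), np.float64(145.66666666666666)) (np.int64(2), np.float64(3.0076628352490418), np.float64(142.33333333333331))
```

View pics/scene_b7.png

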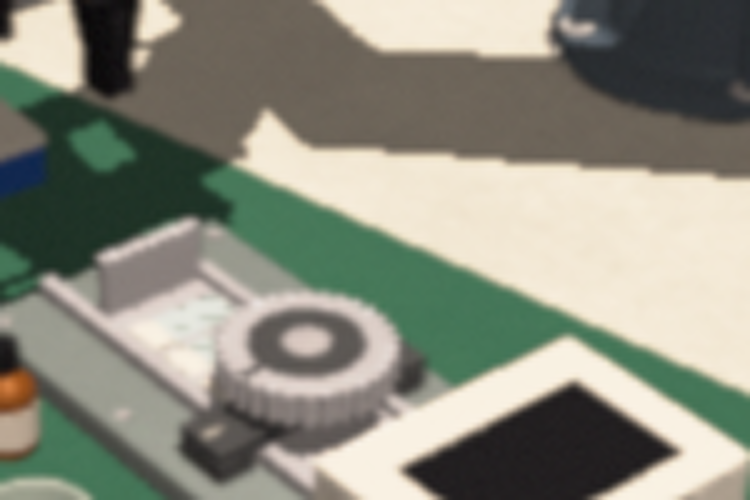

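Both cameras put the ring within 1° of two turns, at 1.3 against 0.4 in scene and 3.0 against 2.4 in top. The carrier and tab have not moved. Next I descend behind the tab and push.

{"fn": "jog_arm", "kwargs": {"motion": [0, 50, 0, 0, 0, 0, 0, 98, 0, 0, 0, 0, 0, 98, 0, 0, 0, 0, 0, 98, 0, 0, 0, 0, -6, 98, 0, 0, 0, 0, -12, 98, 0, 0, 0, 0, -15, 98, 0, 0, 0, 0, -18, 98, 0, 0, 0, 0, -21, 98, 0, 0, 0, 0, -24, 98, 0, 0, 0, 0, -27, 98, 0, 0, 0, 0, -30, 98, 0, 0, 0, 0, -30, 98, 0, 0, 0, 0]}}

```text
time_s: 33.85
position: [0.4886, -0.0567, 0.0615]
tcp_rot: [[-0.196, -0.0, 0.981], [-0.981, 0.0, -0.196], [-0.0, -1.0, -0.0]]
force: [-0.9, 0.0, 1.0]
opening: 0.004
```

```bash
python3 - <<'E'
from h import *
look("b8")
E
```

```text
(no output)
```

View pics/scene_b8.png

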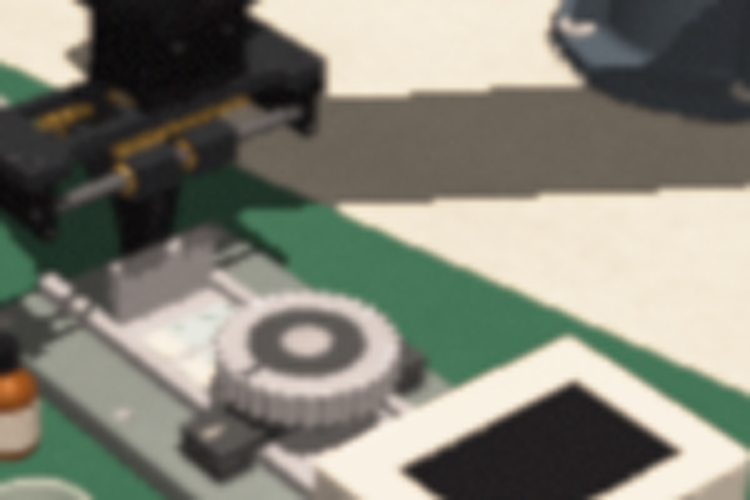

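The tab has started to slide with about 1 N, with the finger centred behind it. Continuing.

{"fn": "jog_arm", "kwargs": {"motion": [-4, 0, 0, 0, 0, 0, -8, 0, 0, 0, 0, 0, -12, 0, 0, 0, 0, 0, -16, 0, 0, 0, 0, 0, -20, 0, 0, 0, 0, 0, -24, 0, 0, 0, 0, 0, -28, 0, 0, 0, 0, 0, -32, 0, 0, 0, 0, 0, -36, 0, 0, 0, 0, 0, -40, 0, 0, 0, 0, 0, -44, 0, 0, 0, 0, 0, -48, 0, 0, 0, 0, 0, -52, 0, 0, 0, 0, 0, -54, 0, 0, 0, 0, 0, -54, 0, 0, 0, 0, 0]}}

```text
time_s: 35.83
position: [0.4993, -0.0039, 0.0616]
tcp_rot: [[-0.196, 0.0, 0.981], [-0.981, 0.0, -0.196], [-0.0, -1.0, 0.0]]
force: [-0.4, -0.0, 0.7]
opening: 0.006
```

{"fn": "jog_arm", "kwargs": {"motion": [-1, 0, 0, 0, 0, 0, -2, 0, 0, 0, 0, 0, -3, 0, 0, 0, 0, 0, -4, 0, 0, 0, 0, 0, -4, 0, 0, 0, 0, 0]}}

```text
time_s: 36.45
position: [0.5001, -0.0002, 0.0616]
tcp_rot: [[-0.196, 0.0, 0.981], [-0.981, 0.0, -0.196], [-0.0, -1.0, 0.0]]
force: [-0.6, -0.9, -0.7]
opening: 0.005
```

{"fn": "jog_arm", "kwargs": {"motion": [-1, 0, 0, 0, 0, 0, -2, 0, 0, 0, 0, 0, -3, 0, 0, 0, 0, 0, -3, 0, 0, 0, 0, 0]}}

```text
time_s: 36.95
position: [0.5004, 0.0014, 0.0616]
tcp_rot: [[-0.195, -0.001, 0.981], [-0.981, -0.002, -0.195], [0.002, -1.0, -0.0]]
force: [-1.1, -9.4, 0.8]
opening: 0.007
```

{"fn": "jog_arm", "kwargs": {"motion": [-1, 0, 0, 0, 0, 0, -2, 0, 0, 0, 0, 0, -3, 0, 0, 0, 0, 0, -3, 0, 0, 0, 0, 0]}}

```text
time_s: 37.45
position: [0.5004, 0.0017, 0.0617]
tcp_rot: [[-0.192, -0.002, 0.981], [-0.981, -0.006, -0.193], [0.006, -1.0, -0.001]]
force: [-4.7, -21.3, 2.2]
opening: 0.003
```

A firm stop: the TCP is at stage y ≈ −75 mm against −74.5 expected at home, and the force rose to 21 N. Backing off and lifting clear.

{"fn": "jog_arm", "kwargs": {"motion": [5, 0, 0, 0, 0, 0, 15, 0, 0, 0, 0, 0, 30, 0, 0, 0, 0, 0, 30, -50, 0, 0, 0, 0, 60, -100, 0, 0, 0, 0, 90, -120, 0, 0, 0, 0, 120, -120, 0, 0, 0, 0, 120, -120, 0, 0, 0, 0]}}

```text
time_s: 38.45
position: [0.4775, -0.1139, 0.182]
tcp_rot: [[-0.2, 0.001, 0.98], [-0.98, -0.001, -0.2], [0.0, -1.0, 0.001]]
force: [0.8, 0.7, 0.6]
opening: 0.006
```

```bash
python3 - <<'E'
from h import *
from k import *
s=bot.read_state();print(s["time_s"],s["position"],s["force"])
look("b9")
print(dip("scene",.068,C),dip("top",.068,C))
cv2.imwrite("pics/full9.png",cv2.imread("pics/scene_b9_full.png"))
E
```

```text
38.45 [ 0.47752895 -0.1139156   0.18197418] [0.81457572 0.68049763 0.61160071]
(np.int64(2), np.float64(1.2753277711561393), np.float64(145.33333333333334)) (np.int64(2), np.float64(3.0282485875706215), np.float64(144.33333333333334))
```

View pics/scene_b9.png

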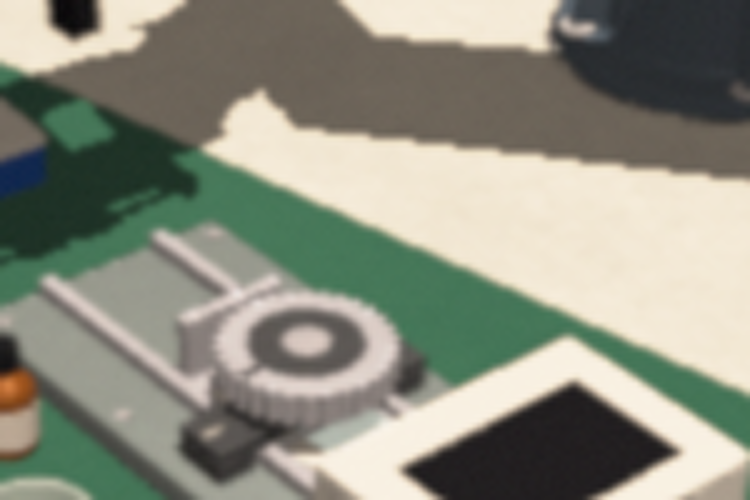

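View pics/full9.png

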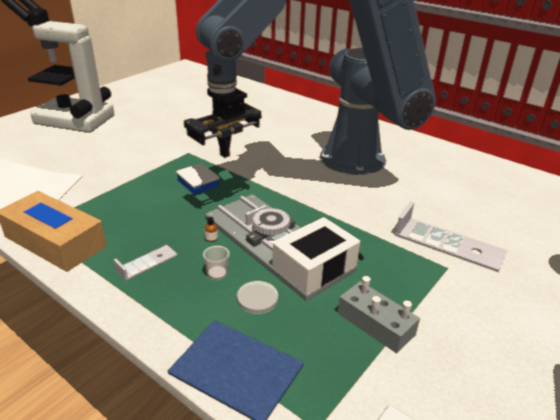

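View pics/top_b9.png

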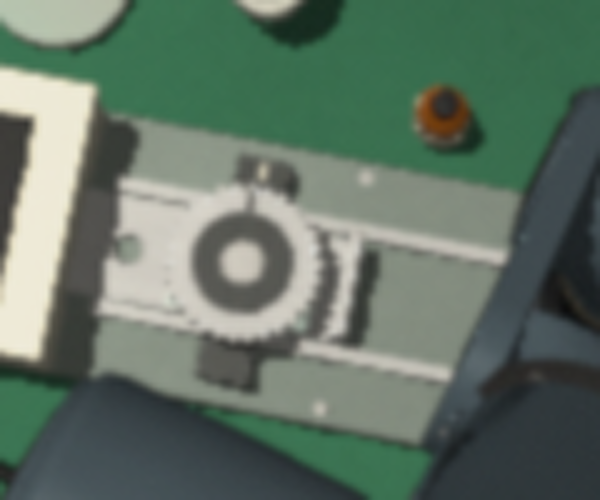

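```bash
python3 - <<'E'
from h import *
from k import *
w=np.radians(YS);ex=np.array([np.cos(w),np.sin(w)]);ey=np.array([-ex[1],ex[0]])
q=ray("top",[(215+356/5,145+290/5)],.062)[0,:2]-C; print("tab back stage",q@ex,q@ey)
print(bot.hand_in())
E
```

```text
tab back stage -0.003831503770588645 -0.06881695931142998
the job is handed in; nothing more can be done
None
```

I turned the ring anticlockwise two full turns and pushed the carrier home against the stop. I then handed the job in at about 38.5 s, with the arm raised clear and touching nothing.

- **Ring:** I turned it with four 180° strokes, the shut fingertip travelling around the rim. The last stroke slipped one rib, leaving the ring about 12° short. I re-engaged and turned the missing 12° while watching the mark.
- **Ring check:** The mark is back at its starting angle plus 0.6 to 0.9° (scene camera 1.3° against 0.4°, top camera 3.0° against 2.4°). That is within what these pictures can resolve, and the push did not change it.
- **Carrier:** It stayed where it was while the ring turned. I then pushed it by the back of its tab with about 1 N until it hit a firm stop, where the force rose to 21 N. The finger was then at stage y of about −75 mm, against −74.5 mm expected at home.
- **Carrier check that disagreed:** A rough top-camera reading afterwards put the tab's back at y ≈ −69 mm, against −65 mm expected. One top-camera pixel is about 3 mm and I picked the edge by eye, so I trusted the contact force and the finger position.
- **Bystanders:** None of the other things on the bench look moved in the last pictures.

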